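# Find the rocking pot lid and press it home

## Robot

A 7-joint arm with a two-finger parallel gripper is mounted at the origin on the work surface. World frame = base frame: x ahead of the robot, y to its left, z up, the work surface at z = 0. Lengths are in m, angles in rad, forces in N, time in s.
With the tool pointing down it reaches from about 0.4 to 0.875 m from the base axis. Payload 4.4 kg.
Tool frame: the origin (TCP) lies between the finger pads; the fingertips stand 22 mm ahead of it and the grasp point (between the pads) lies 3 mm ahead of it; z points along the fingers, x is the direction in which the jaws open and shut, and the axes are right-handed (so a half turn about z gives the same grasp; the last joint's range is limited). The gripper opens to 85 mm and grips with 20 to 120 N. Pads are 22 mm wide; open, the fingers measure 114 mm over their backs; the gripper's body (76 mm by 85 mm) begins 54 mm behind the grasp point. The pads swing forward as they close: fully open they stand 13 mm farther back than shut.
Start: joints at [1.232, 0.628, 0.038, 1.517, -0.027, 0.996, -0.02], TCP at [0.175, -0.626, 0.253] pointing down, gripper open.
Joint ranges: [-3.06, 3.06], [-0.37, 2.12], [-1.25, 1.32], [0.18, 2.47], [-1.1, 4.24], [0.23, 1.98], [-2.94, 2.94]. Speed limits (rad/s): [2.57, 2.57, 3.14, 3.14, 3.14, 3.14, 3.14].

## Interface

Orientations are given as a unit quaternion [w, x, y, z].
In Python, from plant import readout, viewer, bot gives the robot as it stands.
- The arm moves only by the shell command python3 -m crank 'ROWS' [FORCE]. ROWS is a JSON object of lists of equal length, an entry for each row: "grip": the finger opening in mm, from 0 to 85.4; "delta_pos": the shift along the tool's x, y, z in mm, a list of three; "twist": the turn about the tool's z in degrees. In form: {"grip": [grip, ...], "delta_pos": [[dx, dy, dz], ...], "twist": [twist, ...]}. A call has 1 to 10 rows; each row shifts and turns the commanded pose from where the row before left it, along the tool's axes as they then stand; what a row does not reach is not made up. A row lasts 1/8 s, in which the tool goes at most 62.5 mm and 10.7 degrees, less where a joint would pass 70% of its speed; a pose out of reach is approached as far as the arm can. A call is refused whole if a number of a shift passes 62.5 or a number of a turn 10.7, either way. A call with a gripper value outside its range is refused whole. The fingers move at their own pace and stop on an object; FORCE is the grip in N (left out, the last holds). Time passes only in rows, so rows that do not move let the fingers close. It gives the time, the measured TCP pose, the force and the opening at its end, in the units of the state.
- readout.observe(): the state, without advancing time (a new reading comes with each control period).
- viewer.grab_frame(name): name is "side" or "top" or "wrist"; returns a dict with "pixels" (400x640x3 uint8, red, green, blue), "K" (3x3 intrinsics, pixels), "camera_from_world" (4x4, takes a point from world to camera coordinates). Camera axes: x right, y up, looking along -z (the intrinsics and any distortion apply to the point x, -y, -z); pixel columns grow to the right and rows downward; lengths in m; the calibration is good to about 2 mm. A picture is of the moment at which its call begins. There is no depth.
- bot.finish_job(): hands the job in, once; it reports no verdict.
The state is a dict: "time": time; "joint_pos": joint angles; "joint_vel": joint speeds; "tau": joint torques, N m; "position": TCP position; "orientation": TCP orientation; "wrist_force": force on the tool from outside, world axes, zero at the start; "torque": the same for the moment, N m; "finger_gap": opening from 0.0 (shut) to 1.0 (fully open).
Only numpy, scipy, OpenCV 4.12 (cv2) and the standard library are available. Lean on these libraries where they do the work, as an engineer would, in place of code of your own. Each camera call takes 0.05 s, during which the arm holds its last target. There are 200 camera calls.

## Task

One of the five identical oak pot lids on the marble slab is not seated and rocks. Press the lids gently near the rim with the fingertips until you find the one that tips, then press that one firmly on its middle until it is fully home. Never bear down hard on a sound lid, lift nothing, leave the other things on the slab where they stand, and finish clear of everything.

Things in the scene. Friction and masses are not known exactly. Their poses are not given: they have to be found in the camera images.
- slab: white marble slab, 360 (x) by 500 (y) by 20 thick, fixed on the counter; origin at the centre of its underside. On it stand five identical fixed white stoneware pots (diameter 86, rim 61 above the slab's top), each closed by an identical flat oak lid. Things between the pots are at most 45 tall; the tallest ones stand behind, at its +x edge
- place_1 (a point): pot place 1 of 5, counted from the slab's left (+y) to its right: a point on the vertical axis of the pot and its lid, 65 above the slab's top. The lid is flat, diameter 72, with an inlaid disc of 25 at its middle; lid tops vary and lie from 5 below to 5 above this point, so height does not tell which lid is loose
- place_2 (a point): pot place 2 of 5, counted from the slab's left (+y) to its right: a point on the vertical axis of the pot and its lid, 65 above the slab's top. The lid is flat, diameter 72, with an inlaid disc of 25 at its middle; lid tops vary and lie from 5 below to 5 above this point, so height does not tell which lid is loose
- place_3 (a point): pot place 3 of 5, counted from the slab's left (+y) to its right: a point on the vertical axis of the pot and its lid, 65 above the slab's top. The lid is flat, diameter 72, with an inlaid disc of 25 at its middle; lid tops vary and lie from 5 below to 5 above this point, so height does not tell which lid is loose
- place_4 (a point): pot place 4 of 5, counted from the slab's left (+y) to its right: a point on the vertical axis of the pot and its lid, 65 above the slab's top. The lid is flat, diameter 72, with an inlaid disc of 25 at its middle; lid tops vary and lie from 5 below to 5 above this point, so height does not tell which lid is loose
- place_5 (a point): pot place 5 of 5, counted from the slab's left (+y) to its right: a point on the vertical axis of the pot and its lid, 65 above the slab's top. The lid is flat, diameter 72, with an inlaid disc of 25 at its middle; lid tops vary and lie from 5 below to 5 above this point, so height does not tell which lid is loose
- seat (a joint): how far the one loose lid (it may be in any place) has gone down into its pot, in m: about 0 to 0.001 at the start, 0.005 when fully home on its ledge, negative if lifted. It stays where left. It takes about 16 N straight down within 5 mm of the lid's middle to drive it home (press with 20 to 25 N); near the rim it only tips.
- rock_x (a joint): tip of the loose lid about its pot's x axis, rad, 0 when level. A press of 1 to 4 N near any point of the rim (24 to 30 mm from the middle) tips it by 0.1 to 0.16 rad in all (shared between rock_x and rock_y, as the pot may be turned any way), the pressed edge going down 3 to 5 mm until it stops; it springs back level. Once home it no longer tips.
- rock_y (a joint): tip of the loose lid about its pot's y axis, rad, 0 when level. A press of 1 to 4 N near any point of the rim (24 to 30 mm from the middle) tips it by 0.1 to 0.16 rad in all (shared between rock_x and rock_y, as the pot may be turned any way), the pressed edge going down 3 to 5 mm until it stops; it springs back level. Once home it no longer tips.
- seal_1 (a joint): how far the cork seal of sound lid number 1 is squeezed by pressing, m (the number does not tell the place): 0 at rest. A sound lid stays level and gives 1 mm for every 4 N, springing back; beyond 0.0035 (about 14 N) the seal is crushed and the run fails.
- seal_2 (a joint): how far the cork seal of sound lid number 2 is squeezed by pressing, m (the number does not tell the place): 0 at rest. A sound lid stays level and gives 1 mm for every 4 N, springing back; beyond 0.0035 (about 14 N) the seal is crushed and the run fails.
- seal_3 (a joint): how far the cork seal of sound lid number 3 is squeezed by pressing, m (the number does not tell the place): 0 at rest. A sound lid stays level and gives 1 mm for every 4 N, springing back; beyond 0.0035 (about 14 N) the seal is crushed and the run fails.
- seal_4 (a joint): how far the cork seal of sound lid number 4 is squeezed by pressing, m (the number does not tell the place): 0 at rest. A sound lid stays level and gives 1 mm for every 4 N, springing back; beyond 0.0035 (about 14 N) the seal is crushed and the run fails.
- corkscrew: chrome lever corkscrew standing upright, base diameter 72, 194 tall, behind the pots; loose, to be left alone; origin at the centre of its underside
- decanter_stopper: glass decanter stopper, a ball on a foot, 48 wide, 69 tall; loose, to be left alone; origin at the centre of its underside
- champagne_stopper: steel champagne stopper with two brass wings, 51 wide, 44 tall; loose, to be left alone; origin at the centre of its underside
- wine_collar: pewter wine collar, a ring of 44 outer diameter, 18 tall; loose, to be left alone; origin at the centre of its underside
- cork_1: oak-cellar cork standing on end, diameter 24, 44 tall, among the pots; loose, to be left alone; origin at the centre of its underside
- cork_2: oak-cellar cork standing on end, diameter 24, 44 tall, among the pots; loose, to be left alone; origin at the centre of its underside
- cork_3: oak-cellar cork standing on end, diameter 24, 44 tall, among the pots; loose, to be left alone; origin at the centre of its underside

How it is judged:
On the way, in this order (a step that is already met when the one before it is completed fails the run):
1. the loose lid is tipped, by at least 0.05 rad, by pressing near its rim while not yet home ((value of joint any of rock_x, rock_y above 0.05 rad or value of joint any of rock_x, rock_y below -0.05 rad) and value of joint seat between -0.003 and 0.003 m), for 0.05 s.
2. the loose lid is pressed fully home (value of joint seat above 0.004 m), for 0.1 s.
At the end, for the whole second after the job is handed in: The loose lid is at least 4 of its 5 mm down, level within 0.04 rad; the sound lids are unpressed; every other thing on the slab is within 20 mm of its start (value of joint seat above 0.004 m and not (value of joint any of rock_x, rock_y above 0.04 rad or value of joint any of rock_x, rock_y below -0.04 rad) and value of joint each of seal_1, seal_2, seal_3, seal_4 below 0.001 m and distance of each of corkscrew, decanter_stopper, champagne_stopper, wine_collar, cork_1, cork_2, cork_3 from where it was at the start of the episode below 0.02 m); the robot touches nothing.
It fails at once if a sound lid is pressed so hard that its seal is crushed (more than 3.5 mm, about 14 N) (value of joint any of seal_1, seal_2, seal_3, seal_4 above 0.0035 m).
It fails at once if the loose lid is lifted (more than 3 mm) (value of joint seat below -0.003 m).
It fails at once if another thing on the slab is pushed, lifted or tipped over (20 mm or 0.3 rad) (distance of any of corkscrew, decanter_stopper, champagne_stopper, wine_collar, cork_1, cork_2, cork_3 from where it was at the start of the episode above 0.02 m or angle between any of corkscrew, decanter_stopper, champagne_stopper, wine_collar, cork_1, cork_2, cork_3's own z axis and vertical above 0.3 rad).
It also fails if it takes over 54 s, if anything falls off the work surface, if the arm or the gripper's body presses on something with over 40 N, if the wrist force passes 120 N, or if a joint passes its speed limit or range.

## Working session

There is one attempt and no reset: what is moved stays moved. The work goes in short steps, Python scripts to look and compute and a shell command to move; the robot and the scene stay as the last step left them, time stands still between calls to the robot, and variables do not carry over. Pictures are saved under pics/ and viewed, about 8 in all and at most 12, crops included, and the job is handed in when it is done.

```bash
ls; mkdir -p pics; python3 - <<'E'
from plant import readout, viewer, bot
import cv2,numpy as np,pickle
s=readout.observe();print({k:np.round(v,3) for k,v in s.items()})
for n in("top","side"):
    f=viewer.grab_frame(n);pickle.dump(f,open(f"pics/{n}0.pkl","wb"));cv2.imwrite(f"pics/{n}0.png",f["pixels"][...,::-1]);print(n,f["K"],np.round(f["camera_from_world"],3),f.keys())
E
```

```text
pics
{'time': np.float64(0.0), 'joint_pos': array([ 1.232,  0.629,  0.038,  1.518, -0.027,  0.996, -0.02 ]), 'joint_vel': array([-0.002,  0.   ,  0.001,  0.   , -0.002, -0.   , -0.001]), 'tau': array([ 0.0000e+00, -5.6342e+01,  1.2260e+00, -1.9345e+01,  1.1000e-02,
        1.0000e-02,  0.0000e+00]), 'position': array([ 0.175, -0.625,  0.252]), 'orientation': array([-0.001,  0.797, -0.604, -0.001]), 'wrist_force': array([ 0.361,  0.305, -0.315]), 'torque': array([ 0.01 ,  0.012, -0.046]), 'finger_gap': np.float64(1.001)}
top [[506.51557718   0.         325.23999027]
 [  0.         506.51557718 192.99736795]
 [  0.           0.           1.        ]] [[-0.026 -1.    -0.008  0.032]
 [ 0.996 -0.027  0.087 -0.601]
 [-0.087 -0.005  0.996 -1.01 ]
 [ 0.     0.     0.     1.   ]] dict_keys(['pixels', 'K', 'camera_from_world'])
side [[414.3662596    0.         323.02557834]
 [  0.         414.3662596  192.80576151]
 [  0.           0.           1.        ]] [[ 0.818 -0.575  0.008 -0.478]
 [ 0.44   0.634  0.635 -0.316]
 [-0.37  -0.516  0.772 -0.651]
 [ 0.     0.     0.     1.   ]] dict_keys(['pixels', 'K', 'camera_from_world'])
```

View pics/top0.png

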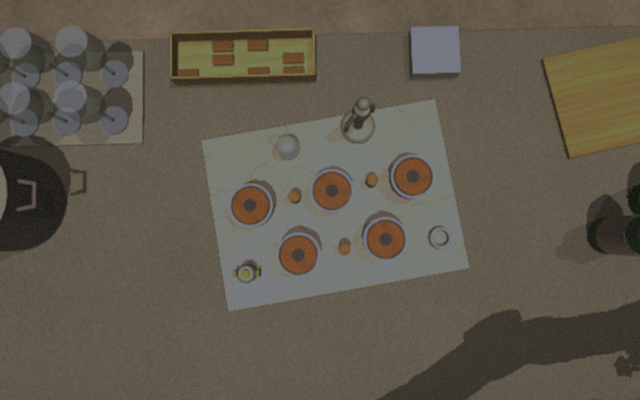

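View pics/side0.png

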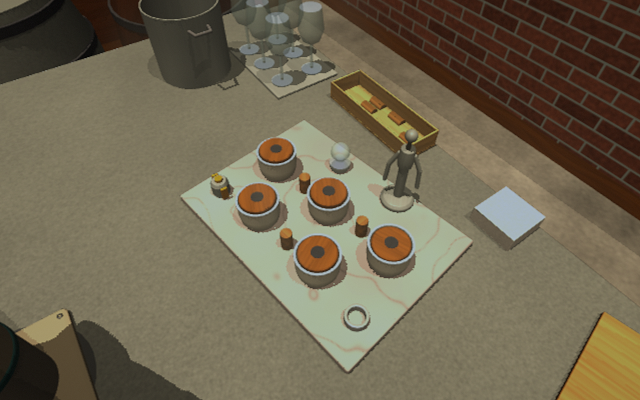

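```bash
cat > h.py <<'E'
import cv2,numpy as np,pickle
from scipy.spatial.transform import Rotation as R
def ray(f,u,v):
    T=f["camera_from_world"];K=f["K"];A=T[:3,:3]
    d=np.linalg.solve(K,[u,v,1.]);d=A.T@np.array([d[0],-d[1],-d[2]])
    return -A.T@T[:3,3],d
def plane(f,u,v,z):
    o,d=ray(f,u,v);return o+d*(z-o[2])/d[2]
def tri(a,b):
    (o,d),(p,e)=a,b
    t=np.linalg.lstsq(np.c_[d,-e],p-o,rcond=None)[0]
    x,y=o+d*t[0],p+e*t[1];return (x+y)/2,np.linalg.norm(x-y)
def lids(f,amin=500):
    h=cv2.cvtColor(f["pixels"],cv2.COLOR_RGB2HSV)
    m=cv2.inRange(h,(2,130,60),(14,255,255))
    c,_=cv2.findContours(m,cv2.RETR_EXTERNAL,cv2.CHAIN_APPROX_NONE)
    return [cv2.fitEllipse(cv2.convexHull(k)) for k in c if cv2.contourArea(cv2.convexHull(k))>amin]
E
python3 - <<'E'
from h import *
t,s=[pickle.load(open(f"pics/{n}0.pkl","rb")) for n in("top","side")]
L=[l for l in lids(t) if 180<l[0][0]<470 and l[0][1]>140];S=[l for l in lids(s) if 180<l[0][0]<470 and l[0][1]>120]
print(len(L),len(S))
for l in sorted(L,key=lambda l:l[0][0]):
    p=plane(t,*l[0],.085)
    q,g,b=min((*tri(ray(t,*l[0]),ray(s,*k[0])),k[0]) if 1 else 0 for k in S) if 0 else min([(*tri(ray(t,*l[0]),ray(s,*k[0])),k[0]) for k in S],key=lambda r:r[1]+abs(r[0][2]-.085))
    print(np.round(l[0],1),np.round(l[1],1),np.round(p,4),"tri",np.round(q,4),round(g,4))
for n,u,v,z in(("corkscrew",358,126,.02),("slabcorner",469,269,.02),("sl",229,310,.02),("sl",202,139,.02),("sl",435,99,.02)):print(n,plane(t,u,v,z).round(3))
E
```

```text
5 5
[249.9 204.9] [35.6 36.4] [0.5775 0.161  0.085 ] tri [0.576  0.1625 0.0811] 0.004
[297.7 254.5] [35.9 36.5] [0.4802 0.0708 0.085 ] tri [0.4783 0.072  0.0784] 0.0037
[331.4 190.4] [35.5 35.8] [0.6014 0.0032 0.085 ] tri [0.6004 0.004  0.0802] 0.0033
[385.3 238.9] [36.  36.3] [ 0.5055 -0.0973  0.085 ] tri [ 0.5041 -0.0972  0.0789] 0.0032
[412.4 176.2] [35.5 35.9] [ 0.6247 -0.1542  0.085 ] tri [ 0.6245 -0.1547  0.0772] 0.0026
corkscrew [ 0.741 -0.056  0.02 ]
slabcorner [ 0.44  -0.272  0.02 ]
sl [0.37  0.216 0.02 ]
sl [0.722 0.269 0.02 ]
sl [ 0.793 -0.219  0.02 ]
```

```bash
cat >> h.py <<'E'
P={1:(.577,.162),2:(.479,.0715),3:(.601,.0035),4:(.505,-.097),5:(.6245,-.1545)}
def go(n,off=26,s=None):
    "tool-axis shift (mm) to rim point of lid n (off along tool y), and tip height, force"
    from plant import readout
    s=readout.observe();q=s["orientation"];A=R.from_quat([*q[1:],q[0]]).as_matrix();p=np.array(s["position"])
    g=np.array([*P[n],p[2]])+off/1000*A[:,1]
    print("lid",n,"shift",(A.T@(g-p)*1000).round(1),"tip z mm",((p+A[:,2]*.022)[2]*1000).round(1),"F",np.round(s["wrist_force"],2),"xaxis",A[:,0].round(3),"zaxis",A[:,2].round(3),"gap",round(float(s["finger_gap"]),2))
E
python3 -m crank '{"grip":[0,0,0,0,0,0,0,0,0,0],"delta_pos":[[-30,-48,0],[-30,-48,0],[-30,-48,0],[-30,-48,0],[-30,-48,0],[-30,-48,0],[-30,-48,0],[-30,-48,0],[-30,-48,0],[-30,-48,0]],"twist":[0,0,0,0,0,0,0,0,0,0]}' 20
python3 -c "
from h import *
go(5)"
```

```text
time: 1.35
position: [0.5574, -0.2063, 0.253]
orientation: [0.0, 0.797, -0.604, -0.0]
wrist_force: [0.3, -0.2, 0.8]
finger_gap: -0.006
lid 5 shift [-31.8 -52.5  -0. ] tip z mm 231.0 F [ 0.31 -0.23  0.82] xaxis [ 0.269 -0.963 -0.   ] zaxis [-0.001 -0.    -1.   ] gap -0.01
```

```bash
python3 -m crank '{"grip":[0,0,0,0,0,0],"delta_pos":[[-32,-52,0],[0,0,50],[0,0,50],[0,0,30],[0,0,0],[0,0,0]],"twist":[0,0,0,0,0,0]}'
python3 - <<'E'
from h import *
from plant import viewer
go(5)
f=viewer.grab_frame("wrist");pickle.dump(f,open("pics/w5.pkl","wb"));cv2.imwrite("pics/w5.png",f["pixels"][...,::-1])
E
```

```text
time: 2.1
position: [0.5989, -0.1632, 0.1244]
orientation: [-0.0, 0.797, -0.604, 0.001]
wrist_force: [0.2, -0.6, 0.7]
finger_gap: 0.0
lid 5 shift [-1.4 -1.   0. ] tip z mm 102.4 F [ 0.2  -0.63  0.68] xaxis [ 0.269 -0.963  0.001] zaxis [ 0.002 -0.    -1.   ] gap 0.0
```

View pics/w5.png

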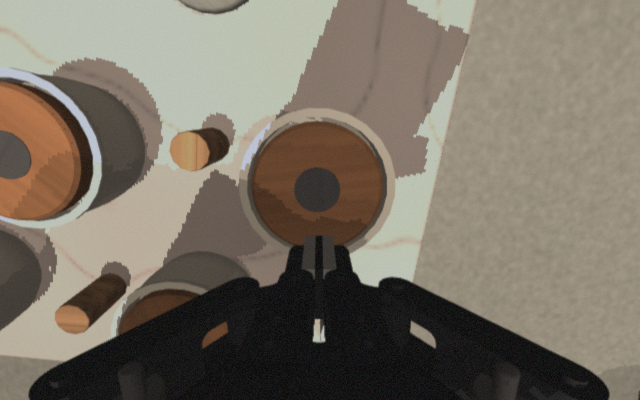

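The wrist view shows lid 5's inlaid disc at (317,188), with the shut fingertips over the near rim at about (320,245), as intended. I'll check the centre by ray, then descend.

```bash
cat >> h.py <<'E'
def disc(f,box,z=.085):
    u0,v0,u1,v1=box;h=cv2.cvtColor(f["pixels"],cv2.COLOR_RGB2HSV)[v0:v1,u0:u1]
    m=cv2.inRange(h,(0,0,20),(180,90,130))
    m=cv2.morphologyEx(m,cv2.MORPH_OPEN,np.ones((5,5)))
    c=max(cv2.findContours(m,0,2)[0],key=cv2.contourArea);e=cv2.fitEllipse(c)
    u,v=e[0][0]+u0,e[0][1]+v0;print("disc",round(u,1),round(v,1),np.round(e[1],1),plane(f,u,v,z).round(4))
E
python3 - <<'E'
from h import *
disc(pickle.load(open("pics/w5.pkl","rb")),(280,150,360,225))
E
python3 -m crank '{"grip":[0,0,0,0],"delta_pos":[[0,0,4],[0,0,4],[0,0,2],[0,0,0]],"twist":[0,0,0,0]}'
python3 -c "
from h import *
go(5)"
```

```text
disc 316.8 189.3 [43.5 44.9] [ 0.6257 -0.1541  0.085 ]
time: 2.65
position: [0.5979, -0.1629, 0.1132]
orientation: [0.0, 0.797, -0.604, -0.0]
wrist_force: [0.3, 0.1, 0.2]
finger_gap: 0.004
lid 5 shift [-0.9 -1.9 -0. ] tip z mm 91.2 F [0.26 0.14 0.25] xaxis [ 0.269 -0.963 -0.   ] zaxis [-0.  0. -1.] gap 0.0
```

```bash
python3 -m crank '{"grip":[0,0],"delta_pos":[[0,0,2],[0,0,0]],"twist":[0,0]}' | grep -E "posit|force"
```

```text
position: [0.598, -0.1629, 0.1112]
wrist_force: [-0.1, 0.1, 0.1]
```

```bash
python3 -m crank '{"grip":[0,0],"delta_pos":[[0,0,1.5],[0,0,0]],"twist":[0,0]}' | grep -E "posit|force"
```

```text
position: [0.5979, -0.1629, 0.1097]
wrist_force: [0.1, 0.5, -0.0]
```

```bash
for i in 1; do python3 -m crank '{"grip":[0,0],"delta_pos":[[0,0,1.2],[0,0,0]],"twist":[0,0]}' | grep -E "posit|force"; python3 -m crank '{"grip":[0,0],"delta_pos":[[0,0,1.2],[0,0,0]],"twist":[0,0]}' | grep -E "posit|force"; done
```

```text
position: [0.598, -0.1629, 0.1085]
wrist_force: [-0.0, -0.5, 0.7]
position: [0.598, -0.1629, 0.1073]
wrist_force: [-0.1, -0.5, -0.2]
```

```bash
python3 -m crank '{"grip":[0,0],"delta_pos":[[0,0,1.2],[0,0,0]],"twist":[0,0]}' | grep -E "posit|force"; python3 -m crank '{"grip":[0,0],"delta_pos":[[0,0,1.2],[0,0,0]],"twist":[0,0]}' | grep -E "posit|force"
```

```text
position: [0.598, -0.1629, 0.1061]
wrist_force: [0.4, 0.0, -0.2]
position: [0.598, -0.1629, 0.1049]
wrist_force: [-0.7, 0.2, -0.0]
```

```bash
python3 -m crank '{"grip":[0,0],"delta_pos":[[0,0,1.2],[0,0,0]],"twist":[0,0]}' | grep -E "posit|force"; python3 -m crank '{"grip":[0,0],"delta_pos":[[0,0,1.2],[0,0,0]],"twist":[0,0]}' | grep -E "posit|force"
```

```text
position: [0.5981, -0.163, 0.104]
wrist_force: [-0.6, -0.8, 2.2]
position: [0.5981, -0.163, 0.103]
wrist_force: [-0.9, 1.2, 5.2]
```

Force rises by about 3 N/mm and the lid doesn't give way, so lid 5 is sound. I'll go up and on to lid 4.

```bash
python3 -m crank '{"grip":[0,0],"delta_pos":[[0,0,-12],[0,0,-12]],"twist":[0,0]}' | grep force; python3 -c "
from h import *
go(4,25)"
```

```text
wrist_force: [-0.2, -0.9, 0.5]
lid 4 shift [-88.5  96.9   0. ] tip z mm 105.3 F [-0.17 -0.95  0.45] xaxis [ 0.269 -0.963 -0.   ] zaxis [ 0.  0. -1.] gap 0.0
```

```bash
python3 -m crank '{"grip":[0,0,0,0,0,0],"delta_pos":[[-30,33,0],[-30,33,0],[-28,31,0],[0,0,10],[0,0,7],[0,0,0]],"twist":[0,0,0,0,0,0]}' | grep force; python3 -c "
from h import *
go(4,25)"; python3 -m crank '{"grip":[0,0],"delta_pos":[[0,0,1.2],[0,0,0]],"twist":[0,0]}' | grep -E "posit|force"; python3 -m crank '{"grip":[0,0],"delta_pos":[[0,0,1.2],[0,0,0]],"twist":[0,0]}' | grep -E "posit|force"
```

```text
wrist_force: [0.7, 1.0, 0.4]
lid 4 shift [-1.4  0.7  0. ] tip z mm 87.2 F [0.67 1.   0.39] xaxis [ 0.269 -0.963  0.   ] zaxis [ 0.001 -0.    -1.   ] gap -0.0
position: [0.4813, -0.1045, 0.1084]
wrist_force: [-0.3, 0.5, 0.7]
position: [0.4809, -0.1043, 0.1072]
wrist_force: [-0.5, 0.8, -0.4]
```

```bash
python3 -m crank '{"grip":[0,0],"delta_pos":[[0,0,1.2],[0,0,0]],"twist":[0,0]}' | grep -E "posit|force"; python3 -m crank '{"grip":[0,0],"delta_pos":[[0,0,1.2],[0,0,0]],"twist":[0,0]}' | grep -E "posit|force"
```

```text
position: [0.481, -0.1043, 0.1062]
wrist_force: [-0.8, 1.1, 3.6]
position: [0.481, -0.1043, 0.1052]
wrist_force: [-0.7, 0.0, 7.1]
```

Lid 4 is sound (+3.5 N for 1 mm). Next is lid 2.

```bash
python3 -m crank '{"grip":[0,0],"delta_pos":[[0,0,-12],[0,0,-10]],"twist":[0,0]}' | grep force; python3 -c "
from h import *
go(2,25)"
```

```text
wrist_force: [0.8, 0.1, 0.3]
lid 2 shift [-169.8  -20.4   -0. ] tip z mm 105.5 F [0.79 0.08 0.27] xaxis [ 0.269 -0.963  0.   ] zaxis [ 0.  0. -1.] gap -0.0
```

```bash
python3 -m crank '{"grip":[0,0,0,0,0,0,0],"delta_pos":[[-43,-5,0],[-43,-5,0],[-42,-5,0],[-42,-5,0],[0,0,10],[0,0,7],[0,0,0]],"twist":[0,0,0,0,0,0,0]}' | grep force; python3 -c "
from h import *
go(2,25)"; python3 -m crank '{"grip":[0,0],"delta_pos":[[0,0,1.2],[0,0,0]],"twist":[0,0]}' | grep -E "posit|force"; python3 -m crank '{"grip":[0,0],"delta_pos":[[0,0,1.2],[0,0,0]],"twist":[0,0]}' | grep -E "posit|force"
```

```text
wrist_force: [0.1, 0.3, -0.5]
lid 2 shift [-1.3 -1.1 -0. ] tip z mm 87.4 F [ 0.07  0.28 -0.51] xaxis [ 0.267 -0.964  0.001] zaxis [-0.001 -0.001 -1.   ] gap -0.0
position: [0.4546, 0.0641, 0.1087]
wrist_force: [0.5, -0.7, 0.4]
position: [0.4544, 0.0647, 0.1074]
wrist_force: [-0.6, 0.1, -1.0]
```

```bash
python3 -m crank '{"grip":[0,0],"delta_pos":[[0,0,1.2],[0,0,0]],"twist":[0,0]}' | grep -E "posit|force"; python3 -m crank '{"grip":[0,0],"delta_pos":[[0,0,1.2],[0,0,0]],"twist":[0,0]}' | grep -E "posit|force"
```

```text
position: [0.4539, 0.0647, 0.1062]
wrist_force: [-0.9, 0.2, 2.2]
position: [0.4533, 0.0646, 0.1049]
wrist_force: [-4.0, -1.0, 4.0]
```

Here the force leans outward (−x) and the rise is softer, which suggests a tip. I'll press a little further to tell.

```bash
python3 -m crank '{"grip":[0,0],"delta_pos":[[0,0,1],[0,0,0]],"twist":[0,0]}' | grep -E "posit|force"
python3 - <<'E'
from h import *
from plant import viewer
f=viewer.grab_frame("wrist");pickle.dump(f,open("pics/w2.pkl","wb"));cv2.imwrite("pics/w2.png",f["pixels"][...,::-1])
E
```

```text
position: [0.453, 0.0646, 0.1042]
wrist_force: [-5.8, -1.1, 10.2]
```

View pics/w2.png

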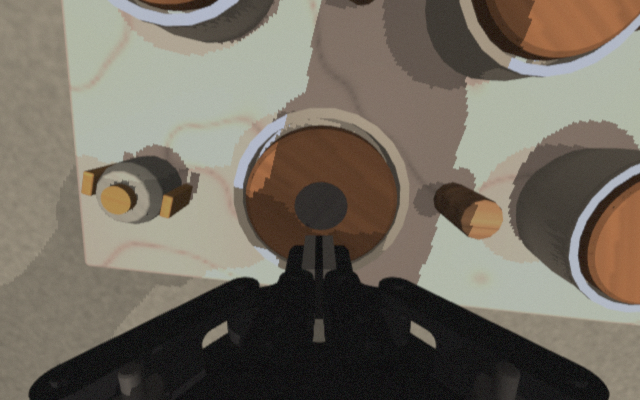

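```bash
cat > snap.py <<'E'
import sys
from h import *
from plant import viewer
f=viewer.grab_frame("wrist");pickle.dump(f,open(f"pics/{sys.argv[1]}.pkl","wb"))
g=viewer.grab_frame("side");cv2.imwrite(f"pics/{sys.argv[1]}s.png",g["pixels"][...,::-1])
disc(f,(280,150,360,232))
E
python3 snap.py p2; python3 -c "
from h import *
go(2,25)"
python3 -m crank '{"grip":[0,0],"delta_pos":[[0,0,-6],[0,0,0]],"twist":[0,0]}' | grep -E "posit|force"
python3 snap.py r2
python3 - <<'E'
from h import *
a,b=[cv2.resize(cv2.imread(f"pics/{n}s.png")[150:250,200:320],None,fx=4,fy=4,interpolation=3)[:,:400] for n in("p2","r2")]
cv2.imwrite("pics/cmp2.png",np.hstack([a,b]))
E
```

```text
disc 320.5 205.6 [46.5 51.8] [0.4775 0.0711 0.085 ]
lid 2 shift [ 0.4 -1.9 -0.1] tip z mm 82.2 F [-5.71 -1.24 10.06] xaxis [ 0.269 -0.963 -0.   ] zaxis [-0.002 -0.    -1.   ] gap -0.0
position: [0.4559, 0.0652, 0.1105]
wrist_force: [-0.7, -0.5, 0.3]
disc 320.3 204.1 [47.5 49.6] [0.4794 0.0714 0.085 ]
```

View pics/cmp2.png

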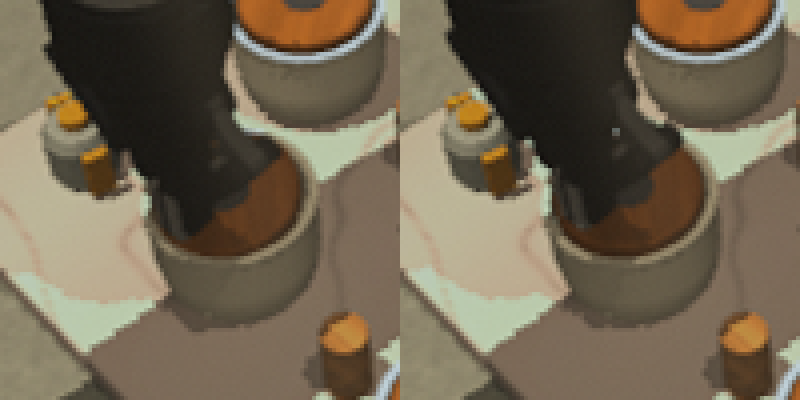

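Lid 2 tips: pressed, its disc looks foreshortened (46.5/51.8, against 47.5/49.6 released), the far edge stands up in the left crop, and the force leaned outward. Now I'll move over its middle.

```bash
python3 -c "
from h import *
go(2,0)"; python3 -m crank '{"grip":[0,0,0,0],"delta_pos":[[0,0,-3],[0,-25,0],[0,0,0],[0,0,0]],"twist":[0,0,0,0]}' | grep -E "posit|force"; python3 -c "
from h import *
go(2,0)"
```

```text
lid 2 shift [  0.1 -24.6   0. ] tip z mm 88.1 F [ 0.17  0.28 -0.37] xaxis [ 0.27  -0.963  0.   ] zaxis [ 0.002  0.    -1.   ] gap -0.0
position: [0.4774, 0.0713, 0.1128]
wrist_force: [-0.3, -0.7, -0.2]
lid 2 shift [ 0.2 -1.6 -0. ] tip z mm 90.8 F [-0.29 -0.7  -0.19] xaxis [ 0.269 -0.963 -0.   ] zaxis [-0.002 -0.    -1.   ] gap -0.0
```

```bash
python3 -m crank '{"grip":[0,0,0,0],"delta_pos":[[0,-2,2],[0,0,2],[0,0,1.5],[0,0,0]],"twist":[0,0,0,0]}' | grep -E "posit|force"; python3 -m crank '{"grip":[0,0],"delta_pos":[[0,0,1],[0,0,0]],"twist":[0,0]}' | grep -E "posit|force"
```

```text
position: [0.4801, 0.072, 0.1075]
wrist_force: [0.1, 0.2, 1.7]
position: [0.4802, 0.0721, 0.1072]
wrist_force: [-3.1, -0.5, 10.4]
```

```bash
python3 -m crank '{"grip":[0,0],"delta_pos":[[0,0,0.8],[0,0,0]],"twist":[0,0]}' | grep -E "posit|force"
```

```text
position: [0.4802, 0.0721, 0.1068]
wrist_force: [-3.0, -0.2, 14.5]
```

Stiff at the middle (9 N within 0.3 mm), so this isn't a cork-sealed lid, and lid 2 is confirmed loose. I'll bear down.

```bash
python3 -m crank '{"grip":[0,0],"delta_pos":[[0,0,1],[0,0,0]],"twist":[0,0]}' | grep -E "posit|force"; python3 -m crank '{"grip":[0,0],"delta_pos":[[0,0,1],[0,0,0]],"twist":[0,0]}' | grep -E "posit|force"
```

```text
position: [0.4802, 0.072, 0.1058]
wrist_force: [-3.3, -0.2, 13.9]
position: [0.4802, 0.072, 0.1048]
wrist_force: [-2.8, -0.3, 14.6]
```

```bash
python3 -m crank '{"grip":[0,0],"delta_pos":[[0,0,1],[0,0,0]],"twist":[0,0]}' | grep -E "posit|force"; python3 -m crank '{"grip":[0,0],"delta_pos":[[0,0,1],[0,0,0]],"twist":[0,0]}' | grep -E "posit|force"
```

```text
position: [0.4802, 0.072, 0.1038]
wrist_force: [-3.0, -0.4, 13.8]
position: [0.4801, 0.072, 0.1029]
wrist_force: [-4.2, -0.6, 15.3]
```

```bash
python3 -m crank '{"grip":[0,0],"delta_pos":[[0,0,0.8],[0,0,0]],"twist":[0,0]}' | grep -E "posit|force"; python3 -m crank '{"grip":[0,0],"delta_pos":[[0,0,0.5],[0,0,0]],"twist":[0,0]}' | grep -E "posit|force"
```

```text
position: [0.4802, 0.072, 0.1027]
wrist_force: [-5.6, 0.1, 22.7]
position: [0.4802, 0.072, 0.1027]
wrist_force: [-5.2, -0.4, 28.0]
```

It has hit the ledge. Withdraw straight up, then look.

```bash
python3 -m crank '{"grip":[0,0,0,0,0,0,0],"delta_pos":[[0,0,-10],[0,0,-40],[0,0,-50],[0,50,0],[0,0,-30],[0,0,0],[0,0,0]],"twist":[0,0,0,0,0,0,0]}'
python3 - <<'E'
from h import *
from plant import viewer
t0=pickle.load(open("pics/top0.pkl","rb"))
t=viewer.grab_frame("top");s=viewer.grab_frame("side");w=viewer.grab_frame("wrist")
cv2.imwrite("pics/end.png",np.hstack([s["pixels"][100:380,160:560],w["pixels"][60:340,120:520]])[...,::-1])
E
```

```text
time: 13.4
position: [0.4325, 0.0587, 0.2302]
orientation: [-0.0, 0.797, -0.604, 0.0]
wrist_force: [-0.8, -0.5, -0.4]
finger_gap: 0.001
```

View pics/end.png

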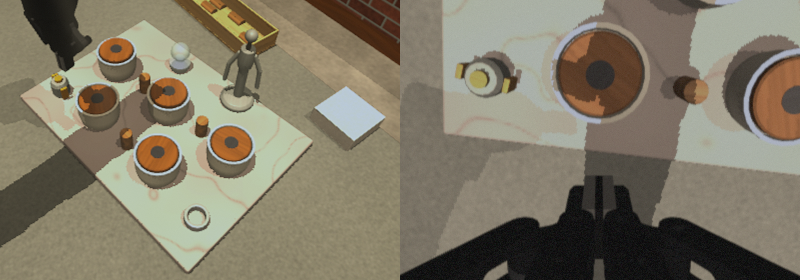

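The side crop shows every loose thing still standing in place. In the wrist crop, lid 2 is level and concentric in its pot at (600,75), and the fingers are clear in front of the slab. Handing in.

```bash
python3 -c "
from plant import bot
print(bot.finish_job())"
```

```text
the job is handed in; nothing more can be done
None
```

The loose lid was the one at place 2. I pressed it home and handed the job in at about 13.5 s; no verdict was reported.

- **Finding it:** I pressed near the rim at places 5, 4 and 2. Lids 5 and 4 gave about 3–3.5 N per mm, as sound lids should, and the most I put on them was 5 N and 7 N. Lid 2 tipped: its disc looked foreshortened in the wrist view and the force leaned outward. That press reached 10 N, above the 1–4 N needed. Lids 1 and 3 were never touched.
- **Pressing it home:** At the middle, lid 2 was stiff to about 14 N, slid about 4.3 mm at 14–15 N, then stopped dead. The last reading was 28 N, slightly over the 20–25 N advised. I did not press its rim again to confirm that it no longer tips.
- **Last checks:** The final pictures, judged by eye, showed lid 2 level in its pot, everything else standing where it was, and the gripper clear. Wrist force was about zero.
- **Disagreement:** The two-camera lid heights read about 5 mm too low, so I took the heights from touch instead.

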